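Set the specimen slider against the yellow stop

ROBOT

A 6-joint arm with a two-finger parallel gripper is mounted at the origin on the work surface. World frame = base frame: x ahead of the robot, y to its left, z up, the work surface at z = 0. Lengths are in mm, angles in rad, forces in N, time in s.
With the tool pointing down it reaches from about 350 to 875 mm from the base axis. Payload 4.2 kg.
Tool frame: the origin (TCP) lies midway between the tips of the shut fingers; the grasp point (between the pads) lies 19 mm behind it (arm.grasp_offset is the distance from the TCP to the grasp point, in mm); z points along the fingers, y is the line along which they close (so a half turn about z gives the same grasp; the last joint's range is limited). The gripper opens to 87 mm and grips with 3 to 60 N. Pads are 19 mm wide; open, the fingers measure 117 mm over their backs; the gripper's body (75 mm by 190 mm) begins 51 mm behind the grasp point.
Start: joints at [-1.04, 0.385, 0.008, 0, -1.194, -0.259], TCP at [167.808, -602.03, 222.55] pointing down, gripper open.
Joint ranges: [-3.14, 3.14], [-1.21, 2.06], [-1.07, 1.41], [-3.16, 2.05], [-2.99, -0.16], [-3.1, 3.1]. Speed limits (rad/s): [2.79, 2.79, 3.14, 3.14, 3.14, 3.14].

INTERFACE

Orientations are given as a unit quaternion [x, y, z, w].
In Python, from plant import sensors, vision, finish_job, arm gives the robot as it stands.
- The arm moves only by the tool servo_tool, never from a script. Its argument "motion" is a list of rows, each a list of 2 entries, a list of its own where there are three numbers: the shift along the tool's x, y, z in mm, then the turn about the tool's z in degrees. In form: [[[x, y, z], twist], ...]. A call has 1 to 12 rows; each row is the pose to reach, as a shift and turn from the pose commanded when the call began, along the tool's axes at that moment; what a row does not reach only later rows make up. A row lasts 1/12 s, in which the tool goes at most 41.7 mm and 7.16 degrees, less where a joint would pass 70% of its speed; a pose out of reach is approached as far as the arm can. A call with a gripper value outside its range is refused whole. "jaw" is the opening in per cent of the stroke, from 0 (shut) to 100 (fully open), set as the call begins (left out, the last holds). The fingers move at their own pace and stop on an object; the grip force is fixed at half the most. Time passes only in rows, so rows that repeat a pose let the fingers close. It gives the time, the measured TCP pose, the force, the opening and the grip force at its end, in the units of the state.
- sensors.state(): the state, without advancing time (a new reading comes with each control period).
- vision.grab_frame(name): name is "side" or "top" or "wrist"; returns (picture, depth): 384x512x3 uint8, blue, green, red; 384x512 float32, mm along the optical axis (not along the pixel's ray), 0 where there is no reading.
- vision.camera_model(name): a dict with "intrinsics" (3x3 intrinsics, pixels), "dist" ([k1, k2, p1, p2, k3] as OpenCV has them; the pictures are not rectified), "xyz" and "orientation" of the camera in the world. Camera axes: x right, y up, looking along -z (the intrinsics and any distortion apply to the point x, -y, -z); pixel columns grow to the right and rows downward; lengths in mm; the calibration is good to about 2 mm. A picture is of the moment at which its call begins: read the wrist's pose just before it. camera_model takes no time and is no camera call; for the wrist camera it gives the pose at the moment of the call.
- finish_job(): hands the job in; it is judged then, once.
The state is a dict: "time_s": time; "qpos": joint angles; "joint_velocities": joint speeds; "joint_efforts": joint torques, N m; "eef_pos": TCP position; "tcp_rot": TCP orientation; "ft_force": force on the tool from outside, world axes, zero at the start; "torque": the same for the moment, N m; "opening": finger opening in mm; "grip_force": force on a finger pad.
Only numpy, scipy, OpenCV 4.12 (cv2) and the standard library are available. Lean on these libraries where they do the work, as an engineer would, in place of code of your own. Each camera call takes 0.05 s, during which the arm holds its last target. There are 200 camera calls.

TASK

The white specimen slider on the aluminium rail is held by a friction brake. With a fingertip, press down the blue pad in the slider's middle to free it and, keeping the pad pressed, push the slider along the rail until it rests right against the yellow stop; then let go so that the brake holds it there. Never force the slider along while its brake is on, and leave the green rack, the red cup and the amber jar where they stand.

Things in the scene. Friction and masses are not known exactly. Their poses are not given: they have to be found in the camera images.
- rail: Aluminium rail, 420 mm long (its own y), 56 mm wide (x), top 22 mm above the bench, fixed to the bench. Origin at the centre of its underside. The slider runs along the rail's y axis.
- carriage (a joint): Place of the slider along the rail in m: 0 with its middle at the rail's middle, growing towards the rail's +y. When freed it moves against about 1 to 2 N; with the brake on it would take some 11 to 17 N to force it.
- brake (a joint): How far the blue brake pad is pressed, in m: 0 at rest, 0.006 fully down. It is sprung: about 4.5 N starts it, 8 N brings it fully down, and it springs back up when let go. The slider is free from about 1 mm on; press it at least 3 mm before pushing.
- pad_top (a point): Centre of the top of the blue brake pad in the slider's middle, 46 mm above the bench at rest. Pad 50 mm long (rail y), 46 mm wide (rail x). At each end of it a white wall stands across the slider, 14 mm thick, inner face 26 mm from the pad's centre, top 58 mm above the bench; a finger on the pad can push on the inside of these walls.
- dish (a point): Middle of the empty 60 mm specimen dish fixed on the slider's tray, at its top, 41 mm above the bench. The white slider is 80 mm long (rail y) and 66 mm wide, centred on the pad; the tray sticks out on the rail's +x side to 111 mm from the rail's middle line.
- stop_yellow: Yellow stop block clamped over the rail, 20 mm long (rail y), 70 mm wide, top 51 mm above the bench. Origin on the rail's middle line at bench height, at the block's middle; axes as the rail's. The slider touches it when the pad's centre is 50 mm from the stop's origin along the rail. It may sit on either side of the slider.
- stop_black: Black stop block of the same shape on the other side of the slider: not the one to go to.
- rack: Green tube rack, loose, 80 x 130 mm, 50 mm tall; origin at the centre of its underside.
- cup: Red open cup, loose, rim diameter 76 mm, 45 mm tall; origin at the centre of its underside.
- jar: Amber jar, loose, 48 mm diameter, 70 mm tall; origin at the centre of its underside.
Mind the look-alikes: they are no part of the job. What is meant by the stop_yellow is not pink or purple, and is the smaller of those in its own colour.

How it is judged (in metres and radians):
On the way, in this order (a step that is already met when the one before it is completed fails the run):
1. the pad is pressed at least 2 mm while the slider is still where it started (within 10 mm) (value of joint brake above 0.002 m and distance of pad_top from where it was at the start of the episode below 0.01 m), for 0.1 s.
2. the slider reaches the yellow stop with the pad still pressed (value of joint brake above 0.0015 m and y of pad_top in the frame of stop_yellow between -0.0535 and 0.0535 m), for 0.1 s.
At the end, for the whole second after the job is handed in: The slider rests against the yellow stop (gap under 3.5 mm), at rest, with the brake pad sprung back up (within 1 mm), and the rack, cup and jar are within 20 mm of where they stood (y of pad_top in the frame of stop_yellow between -0.0535 and 0.0535 m and value of joint brake below 0.001 m and velocity of joint carriage between -0.003 and 0.003 m/s and distance of each of rack, cup, jar from where it was at the start of the episode below 0.02 m); the robot touches nothing.
It fails at once if the slider is forced along (faster than 20 mm/s) with the brake on (pad pressed less than 0.3 mm) (value of joint brake below 0.0003 m and (velocity of joint carriage above 0.02 m/s or velocity of joint carriage below -0.02 m/s)).
It fails at once if the green rack is pushed, lifted or carried more than 20 mm (distance of rack from where it was at the start of the episode above 0.02 m).
It fails at once if the red cup is pushed, lifted or carried more than 20 mm (distance of cup from where it was at the start of the episode above 0.02 m).
It fails at once if the amber jar is pushed, lifted or carried more than 20 mm (distance of jar from where it was at the start of the episode above 0.02 m).
It also fails if it takes over 35 s, if anything falls off the work surface, if the arm or the gripper's body presses on something with over 40 N, if the wrist force passes 120 N, or if a joint passes its speed limit or range.

## Working session

There is one attempt and no reset: what is moved stays moved. The work goes in short steps, Python scripts to look and compute and a tool call to move; the robot and the scene stay as the last step left them, time stands still between calls to the robot, and variables do not carry over. Pictures are saved under pics/ and viewed, at most 10 in all, crops included, and the job is handed in when it is done.

Besides the shell and the picture viewer there is one more tool, called after ">>>" as name(argument=value, ...), one argument or row to a line, values as JSON. servo_tool: Moves the arm, as the interface text tells. Its arguments: {"type":"object","properties":{"motion":{"type":"array"},"jaw":{"type":"number"}},"required":["motion"]}

```bash
mkdir -p pics
cat > h.py <<'E'
import numpy as np, cv2
from scipy.spatial.transform import Rotation as R
from plant import sensors, vision, finish_job, arm
def snap(n,fn):
    m=vision.camera_model(n); p,d=vision.grab_frame(n)
    cv2.imwrite(f'pics/{fn}.png',p); np.savez(f'pics/{fn}.npz',p=p,d=d,K=m['intrinsics'],D=m['dist'],t=m['xyz'],q=m['orientation'])
def world(fn,uv,z=None):
    f=np.load(f'pics/{fn}.npz'); out=[]
    Rm=R.from_quat(f['q']).as_matrix()
    for u,v in uv:
        x,y=cv2.undistortPoints(np.array([[[u,v]]],float),f['K'],f['D'])[0,0]
        r=Rm@np.array([x,-y,-1.])
        s=(z-f['t'][2])/r[2] if z is not None else float(np.median(f['d'][int(v)-1:int(v)+2,int(u)-1:int(u)+2]))
        out.append(f['t']+s*r)
    return np.round(np.array(out),1)
E
python3 - <<'E'
from h import *
snap('top','top0'); snap('side','side0')
a=cv2.imread('pics/top0.png');cv2.imwrite('pics/top0b.png',cv2.resize(a,(800,600)))
s=sensors.state();print(s['eef_pos'],s['tcp_rot'],s['time_s'])
print(vision.camera_model('top'))
E
```

```text
[ 167.67189361 -601.53376871  221.5731985 ] [-1.35427392e-01  9.90786776e-01  9.72790100e-04 -1.99120390e-04] 0.1
{'intrinsics': array([[385.57306623,   0.        , 257.16249581],
       [  0.        , 385.57306623, 192.00832072],
       [  0.        ,   0.        ,   1.        ]]), 'dist': array([-0.00987989,  0.        ,  0.        ,  0.        ,  0.        ]), 'xyz': array([496.7303346 , -58.33129286, 726.42769819]), 'orientation': array([ 0.04461431, -0.02970272, -0.69660358,  0.71545144])}
```

View pics/top0b.png

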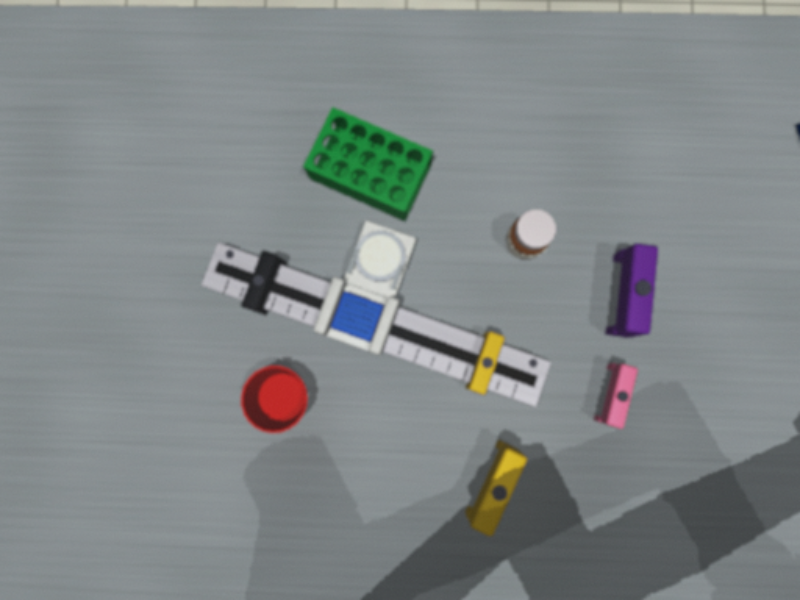

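View pics/side0.png

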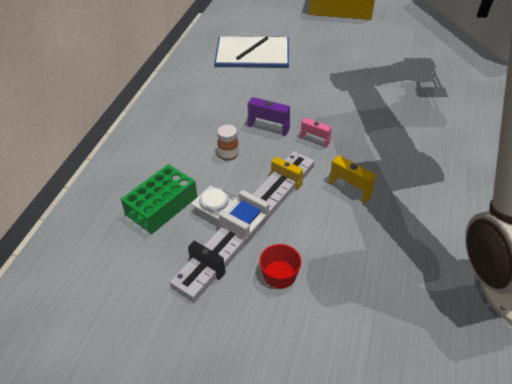

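The top view (800x600) shows two yellow blocks. One is on the rail at (487,363) and small; the other is off the rail at (500,490) and larger. The pink (620,395) and purple (635,290) blocks are decoys. The stop meant is the small yellow one clamped on the rail. The pad is at (358,316), the black stop at (263,282), the jar at (533,232), the cup at (275,398) and the rack at (370,162). I'll confirm this in one enlarged crop.

Run:
```python
from h import *
a=cv2.imread('pics/top0.png');cv2.imwrite('pics/crop.png',cv2.resize(a[140:350,180:390],(600,600),interpolation=cv2.INTER_CUBIC))
k=.64
P=lambda l:[(u*k,v*k) for u,v in l]
print('pad',world('top0',P([(358,316)]),46),world('top0',P([(358,316)])))
st=world('top0',P([(497,333),(478,392),(487,363)]),51);print('stop ends',st)
print('depth stop',world('top0',P([(490,350)])),'big yellow',world('top0',P([(512,458),(500,492)])))
r=world('top0',P([(223,243),(203,285),(550,358),(538,405)]),22);print('rail',r)
print('jar',world('top0',P([(537,228)]),70),'cup',world('top0',P([(275,398)]),45))
hsv=cv2.cvtColor(a,cv2.COLOR_BGR2HSV)
m=cv2.inRange(hsv,(105,120,80),(125,255,255));m[:,:190]=0;m[:,260:]=0
c=max(cv2.findContours(m,0,1)[0],key=cv2.contourArea);rr=cv2.minAreaRect(c);print(rr,world('top0',[rr[0]],46),world('top0',cv2.boxPoints(rr),46))
m=cv2.inRange(hsv,(18,120,80),(32,255,255));m[255:]=0
c=max(cv2.findContours(m,0,1)[0],key=cv2.contourArea);rr=cv2.minAreaRect(c);print(rr,world('top0',[rr[0]],51),world('top0',cv2.boxPoints(rr),51))
```

```text
pad [[548.8   6.2  46. ]] [[548.8   6.2  46.6]]
stop ends [[ 533.5 -150.5   51. ]
 [ 467.6 -130.3   51. ]
 [ 499.8 -139.8   51. ]]
depth stop [[ 514.3 -142.9   51.1]] big yellow [[ 399.7 -165.6   68.3]
 [ 364.1 -153.2   69.2]]
rail [[ 633.9  173.3   22. ]
 [ 582.8  194.3   22. ]
 [ 507.7 -216.1   22. ]
 [ 453.5 -202.5   22. ]]
jar [[ 649.7 -190.7   70. ]] cup [[454.1  96.5  45. ]]
((227.9635009765625, 201.85035705566406), (27.1685733795166, 24.178321838378906), 19.983104705810547) [[549.5   8.3  46. ]] [[536.8  37.9  46. ]
 [577.7  24.7  46. ]
 [562.2 -21.3  46. ]
 [521.6  -8.   46. ]]
((311.115966796875, 231.7185821533203), (13.28519058227539, 39.76436996459961), 19.536653518676758) [[ 500.8 -138.8   51. ]] [[ 471.8 -116.9   51. ]
 [ 537.3 -139.    51. ]
 [ 530.1 -160.9   51. ]
 [ 464.8 -138.6   51. ]]
```

View pics/crop.png

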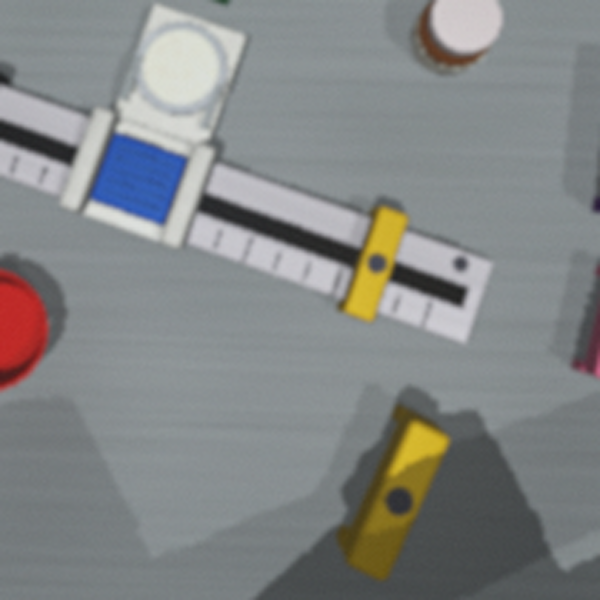

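The crop confirms it: the yellow stop on the rail at crop (377,262) is small (51 mm tall), while the other yellow at (400,500) is 69 mm tall. The pad is at world (549,8) and the stop at (500.5,-139), so they are 155 mm apart. Pushing will take about 105 mm along the direction (-0.31,-0.95). Next I shut the jaw and approach.

>>> servo_tool(
  jaw=0,
  motion=[
    [[-10, 9, 0], 0],
    [[-30, 27, 0], 0],
    [[-57, 52, 0], 0],
    [[-85, 77, 0], 0],
    [[-113, 102, 0], 0],
    [[-141, 127, 0], 0],
    [[-169, 152, 0], 0],
    [[-197, 178, 0], 0],
    [[-225, 204, 0], 0],
    [[-248, 225, 0], 0],
    [[-260, 236, 0], 0],
    [[-264, 240, 0], 0],
  ],
)

```text
time_s: 1.1
eef_pos: [358.5, -297.4, 222.6]
tcp_rot: [-0.137, 0.991, 0.0, 0.0]
ft_force: [-0.4, -0.3, 0.3]
opening: 14.9
grip_force: 0.0
```

>>> servo_tool(
  motion=[
    [[-10, 9, 0], 2],
    [[-30, 27, 0], 5],
    [[-57, 52, 0], 9],
    [[-85, 77, 0], 13],
    [[-113, 102, 0], 17],
    [[-141, 127, 0], 21],
    [[-169, 152, 0], 25],
    [[-197, 178, 0], 29],
    [[-225, 204, 0], 32],
    [[-248, 225, 0], 33.8],
    [[-260, 237, 0], 33.8],
    [[-264, 241, 0], 33.8],
  ],
)

```text
time_s: 2.1
eef_pos: [548.1, 4.9, 221.9]
tcp_rot: [0.157, 0.988, -0.0, -0.0]
ft_force: [0.5, -0.7, 0.3]
opening: 0.8
grip_force: 0.0
```

>>> servo_tool(
  motion=[
    [[0, 0, 10], 0],
    [[0, 0, 30], 0],
    [[0, 0, 55], 0],
    [[0, 0, 80], 0],
    [[0, 0, 100], 0],
    [[0, 0, 115], 0],
    [[0, 0, 120], 0],
    [[0, 0, 122], 0],
    [[0, 0, 122], 0],
    [[0, 0, 122], 0],
  ],
)

```text
time_s: 2.93
eef_pos: [547.7, 2.7, 101.5]
tcp_rot: [0.159, 0.987, 0.0, 0.001]
ft_force: [-0.3, 0.6, 0.1]
opening: 0.3
grip_force: 0.0
```

Run:
```python
from h import *
snap('wrist','w1'); snap('side','s1')
a=cv2.imread('pics/w1.png'); b=cv2.resize(cv2.imread('pics/s1.png')[130:290,160:330],(408,384))
cv2.imwrite('pics/v1.png',cv2.resize(np.hstack([a,b]),(800,334)))
print(sensors.state()['eef_pos'],sensors.state()['ft_force'])
```

```text
[547.93238529   3.00392159 101.72697121] [ 0.25350303 -0.07519744  0.24462972]
```

View pics/v1.png

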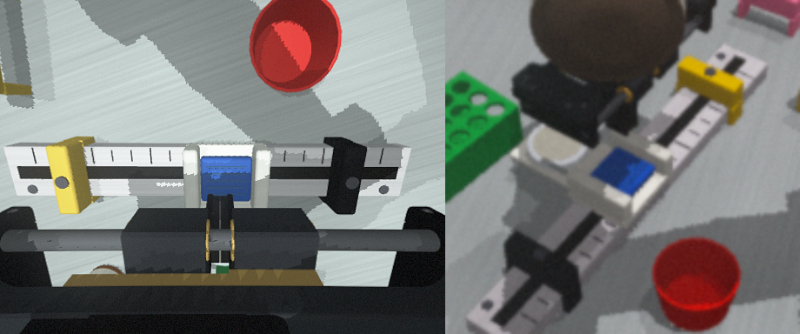

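The wrist view shows the shut finger at column 220, just left (stop side) of the pad's middle at (226,178), with the rail lined up with the tool. The yellow stop is at (68,178). One refinement from the wrist picture before I press.

Run:
```python
from h import *
f=np.load('pics/w1.npz');hsv=cv2.cvtColor(f['p'],cv2.COLOR_BGR2HSV)
def box(lo,hi,x0,x1,z):
    m=cv2.inRange(hsv,lo,hi);m[:,:x0]=0;m[:,x1:]=0;m[:150]=0;m[260:]=0
    c=max(cv2.findContours(m,0,1)[0],key=cv2.contourArea);x,y,w,h=cv2.boundingRect(c);print(x,y,w,h)
    return world('w1',[(x,y),(x+w,y),(x+w,y+h),(x,y+h),(x+w/2,y+h/2)],z)
print(box((100,120,60),(128,255,255),200,320,46)); print(box((18,100,80),(34,255,255),40,130,51))
```

```text
231 180 59 51
[[519.5  -6.7  46. ]
 [534.8  39.7  46. ]
 [579.3  27.   46. ]
 [563.1 -22.1  46. ]
 [548.5   9.7  46. ]]
53 157 62 89
[[ 457.7 -131.4   51. ]
 [ 472.5  -85.9   51. ]
 [ 542.8 -121.2   51. ]
 [ 526.  -171.3   51. ]
 [ 497.9 -126.7   51. ]]
```

>>> servo_tool(
  motion=[
    [[0, 0, 8], 0],
    [[0, 0, 20], 0],
    [[0, 0, 34], 0],
    [[0, 0, 44], 0],
    [[0, 0, 48], 0],
    [[0, 0, 50], 0],
    [[0, 0, 50], 0],
    [[0, 0, 50], 0],
  ],
)

```text
time_s: 3.7
eef_pos: [547.8, 3.2, 51.0]
tcp_rot: [0.158, 0.987, 0.0, 0.0]
ft_force: [-0.1, 0.1, -0.2]
opening: 0.3
grip_force: 0.0
```

>>> servo_tool(
  motion=[
    [[0, 0, 1], 0],
    [[0, 0, 2], 0],
    [[0, 0, 3], 0],
    [[0, 0, 4], 0],
    [[0, 0, 5], 0],
    [[0, 0, 6], 0],
    [[0, 0, 7], 0],
    [[0, 0, 7], 0],
    [[0, 0, 7], 0],
  ],
)

```text
time_s: 4.45
eef_pos: [547.5, 3.1, 44.2]
tcp_rot: [0.158, 0.987, -0.0, 0.0]
ft_force: [-1.4, 1.0, 4.9]
opening: 0.2
grip_force: 2.8
```

>>> servo_tool(
  motion=[
    [[0, 0, 0.7], 0],
    [[0, 0, 1.5], 0],
    [[0, 0, 2.3], 0],
    [[0, 0, 3], 0],
    [[0, 0, 3], 0],
    [[0, 0, 3], 0],
  ],
)

```text
time_s: 4.95
eef_pos: [547.5, 3.1, 41.4]
tcp_rot: [0.158, 0.987, -0.0, 0.0]
ft_force: [-2.9, 0.0, 5.5]
opening: 0.5
grip_force: 3.5
```

>>> servo_tool(
  motion=[
    [[0, 0, 0.3], 0],
    [[0, 0, 0.5], 0],
    [[0, 0, 0.5], 0],
    [[0, 0, 0.5], 0],
  ],
)

```text
time_s: 5.28
eef_pos: [547.5, 3.1, 41.0]
tcp_rot: [0.158, 0.987, -0.0, 0.0]
ft_force: [-2.8, -0.1, 7.1]
opening: 0.4
grip_force: 3.6
```

>>> servo_tool(
  motion=[
    [[0, -1, 0], 0],
    [[0, -3, 0], 0],
    [[0, -6, 0], 0],
    [[0, -9, 0], 0],
    [[0, -13, 0], 0],
    [[0, -17, 0], 0],
    [[0, -21, 0], 0],
    [[0, -25, 0], 0],
    [[0, -29, 0], 0],
    [[0, -32, 0], 0],
    [[0, -34, 0], 0],
    [[0, -35, 0], 0],
  ],
)

```text
time_s: 6.28
eef_pos: [536.5, -30.1, 41.0]
tcp_rot: [0.158, 0.987, 0.0, 0.0]
ft_force: [-2.9, 3.4, 6.8]
opening: 0.5
grip_force: 3.6
```

>>> servo_tool(
  motion=[
    [[0, -2, 0], 0],
    [[0, -6, 0], 0],
    [[0, -11, 0], 0],
    [[0, -16, 0], 0],
    [[0, -21, 0], 0],
    [[0, -26, 0], 0],
    [[0, -31, 0], 0],
    [[0, -36, 0], 0],
    [[0, -41, 0], 0],
    [[0, -45, 0], 0],
    [[0, -48, 0], 0],
    [[0, -50, 0], 0],
  ],
)

```text
time_s: 7.28
eef_pos: [520.7, -77.7, 40.9]
tcp_rot: [0.158, 0.987, 0.0, 0.0]
ft_force: [-2.5, 1.9, 6.2]
opening: 0.6
grip_force: 3.6
```

>>> servo_tool(
  motion=[
    [[0, -1, 0], 0],
    [[0, -2, 0], 0],
    [[0, -4, 0], 0],
    [[0, -6, 0], 0],
    [[0, -8, 0], 0],
    [[0, -10, 0], 0],
    [[0, -12, 0], 0],
    [[0, -13, 0], 0],
    [[0, -14, 0], 0],
    [[0, -15, 0], 0],
    [[0, -15, 0], 0],
    [[0, -15, 0], 0],
  ],
)

```text
time_s: 8.28
eef_pos: [516.0, -91.9, 40.8]
tcp_rot: [0.158, 0.987, -0.0, 0.0]
ft_force: [-2.5, 1.4, 6.8]
opening: 0.8
grip_force: 3.6
```

Run:
```python
from h import *
snap('wrist','w2'); snap('side','s2')
a=cv2.imread('pics/w2.png'); b=cv2.resize(cv2.imread('pics/s2.png')[130:290,160:330],(408,384))
cv2.imwrite('pics/v2.png',cv2.resize(np.hstack([a,b]),(800,334)))
s=sensors.state();print(s['eef_pos'],s['ft_force'])
```

```text
[515.97682471 -91.8702368   40.85101741] [-3.30007228  0.79979876  7.16952513]
```

View pics/v2.png

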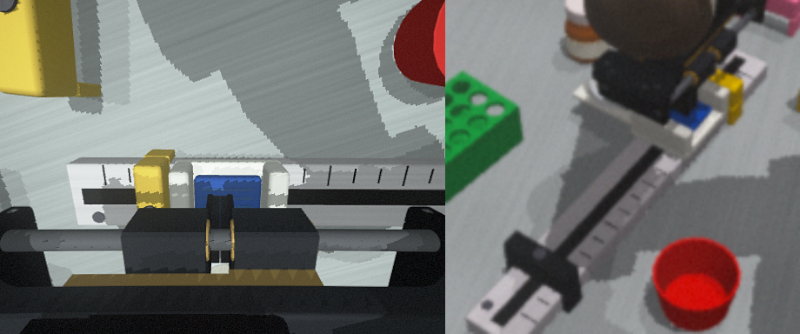

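The wrist view shows the slider's left wall (180,185) almost at the yellow stop (152,180), with the finger still on the pad. The lateral force is still low, so I'm creeping on.

>>> servo_tool(
  motion=[
    [[0, -1, 0], 0],
    [[0, -2, 0], 0],
    [[0, -3, 0], 0],
    [[0, -4, 0], 0],
    [[0, -5, 0], 0],
    [[0, -6, 0], 0],
    [[0, -6, 0], 0],
    [[0, -6, 0], 0],
  ],
)

```text
time_s: 9.05
eef_pos: [514.4, -97.3, 40.9]
tcp_rot: [0.158, 0.987, 0.0, 0.0]
ft_force: [-1.7, 1.6, 7.6]
opening: 0.6
grip_force: 3.6
```

>>> servo_tool(
  motion=[
    [[0, -1, 0], 0],
    [[0, -2, 0], 0],
    [[0, -3, 0], 0],
    [[0, -4, 0], 0],
    [[0, -4, 0], 0],
    [[0, -4, 0], 0],
  ],
)

```text
time_s: 9.55
eef_pos: [514.9, -100.8, 41.4]
tcp_rot: [0.158, 0.987, 0.001, 0.002]
ft_force: [-0.5, 3.6, 6.6]
opening: -0.0
grip_force: 3.5
```

>>> servo_tool(
  motion=[
    [[0, -1, 0], 0],
    [[0, -2, 0], 0],
    [[0, -2, 0], 0],
    [[0, -2, 0], 0],
    [[0, -2, 0], 0],
  ],
)

```text
time_s: 9.97
eef_pos: [514.7, -102.7, 41.5]
tcp_rot: [0.158, 0.987, 0.001, 0.003]
ft_force: [0.7, 4.0, 7.3]
opening: 0.6
grip_force: 3.4
```

Run:
```python
from h import *
snap('wrist','w3'); snap('side','s3')
a=cv2.resize(cv2.imread('pics/w3.png')[140:260,120:280],(512,384)); b=cv2.resize(cv2.imread('pics/s3.png')[130:230,220:330],(422,384))
cv2.imwrite('pics/v3.png',cv2.resize(np.hstack([a,b]),(800,329)))
s=sensors.state();print(s['eef_pos'],s['ft_force'])
```

```text
[ 514.69103686 -102.68375477   41.50162247] [1.14421445 2.6347928  6.6639267 ]
```

View pics/v3.png

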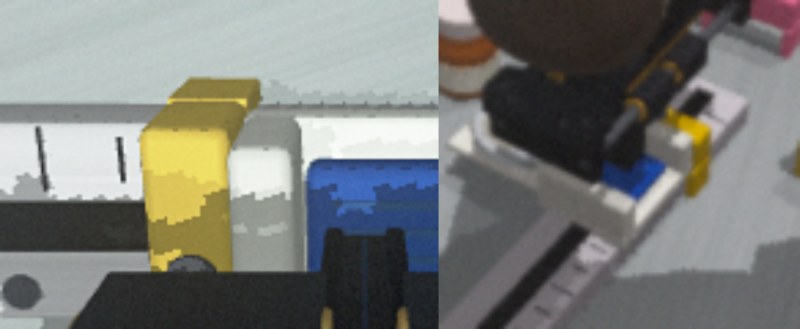

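The crop shows the slider's white wall flush with the yellow stop at (230,200), and the finger now sliding on the pad towards the wall. I'm pressing on a little for firm contact.

>>> servo_tool(
  motion=[
    [[0, -1, 0], 0],
    [[0, -2, 0], 0],
    [[0, -3, 0], 0],
    [[0, -4, 0], 0],
    [[0, -5, 0], 0],
    [[0, -6, 0], 0],
    [[0, -6, 0], 0],
    [[0, -6, 0], 0],
  ],
)

```text
time_s: 10.73
eef_pos: [513.4, -108.4, 41.7]
tcp_rot: [0.158, 0.987, 0.001, 0.003]
ft_force: [1.4, 3.5, 7.2]
opening: 0.7
grip_force: 3.8
```

The finger now slides against steady friction, so the slider is stopped. Lifting straight off.

>>> servo_tool(
  motion=[
    [[0, 0, -1], 0],
    [[0, 0, -3], 0],
    [[0, 0, -6], 0],
    [[0, 0, -10], 0],
    [[0, 0, -18], 0],
    [[0, 0, -32], 0],
    [[0, 0, -52], 0],
    [[0, 0, -76], 0],
    [[0, 0, -98], 0],
    [[0, 0, -114], 0],
    [[0, 0, -120], 0],
    [[0, 0, -120], 0],
  ],
)

```text
time_s: 11.73
eef_pos: [510.6, -109.1, 161.0]
tcp_rot: [0.159, 0.987, 0.0, 0.001]
ft_force: [-0.5, 0.4, -0.6]
opening: 0.3
grip_force: 0.0
```

>>> servo_tool(
  motion=[
    [[8, 0, 0], 0],
    [[24, 0, 0], 0],
    [[45, 0, 0], 0],
    [[66, 0, 0], 0],
    [[86, 0, 0], 0],
    [[104, 0, 0], 0],
    [[116, 0, 0], 0],
    [[120, 0, 0], 0],
    [[120, 0, 0], 0],
    [[120, 0, 0], 0],
  ],
)

```text
time_s: 12.57
eef_pos: [396.8, -71.4, 159.9]
tcp_rot: [0.158, 0.987, -0.0, 0.0]
ft_force: [0.5, 0.6, -0.2]
opening: 0.4
grip_force: 0.0
```

Run:
```python
from h import *
snap('top','t4'); snap('wrist','w4')
a=cv2.imread('pics/t4.png'); b=cv2.imread('pics/w4.png')
cv2.imwrite('pics/v4.png',cv2.resize(np.hstack([a,b]),(800,300)))
s=sensors.state();print(s['eef_pos'],s['ft_force'],s['joint_velocities'])
```

```text
[397.26170662 -71.51685705 159.94486185] [ 0.13025404 -1.09407933 -0.79187665] [-0.00196436  0.00294436  0.00372916 -0.00186535 -0.00286766 -0.00017672]
```

View pics/v4.png

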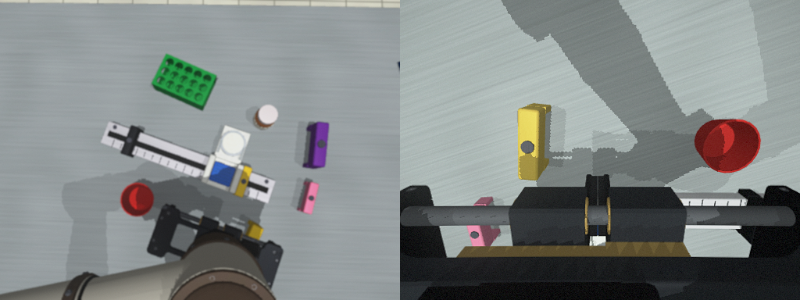

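The top view shows the slider (222,172) right beside the yellow stop (243,181), with the rack, jar and cup in place. One enlarged crop will check the gap.

Run:
```python
from h import *
a=cv2.imread('pics/t4.png');cv2.imwrite('pics/v5.png',cv2.resize(a[180:270,240:360],(800,600),interpolation=cv2.INTER_CUBIC))
hsv=cv2.cvtColor(a,cv2.COLOR_BGR2HSV)
def c(lo,hi,z,x0,x1,y0,y1):
    m=cv2.inRange(hsv,lo,hi);k=np.zeros_like(m);k[y0:y1,x0:x1]=m[y0:y1,x0:x1]
    r=cv2.minAreaRect(max(cv2.findContours(k,0,1)[0],key=cv2.contourArea));print(r);return world('t4',[r[0]],z)[0]
p=c((105,120,50),(125,255,255),46,250,330,190,260);s=c((18,120,60),(32,255,255),51,290,335,200,260)
print(p,s,np.dot(p-s,[.312,.95,0]))
```

```text
((284.1167907714844, 222.1788330078125), (27.339441299438477, 24.178321838378906), 19.983104705810547)
((311.7344665527344, 232.0430145263672), (11.234394073486328, 39.555519104003906), 19.855215072631836)
[516.3 -91.8  46. ] [ 500.3 -139.9   51. ] 50.68699999999999
```

View pics/v5.png

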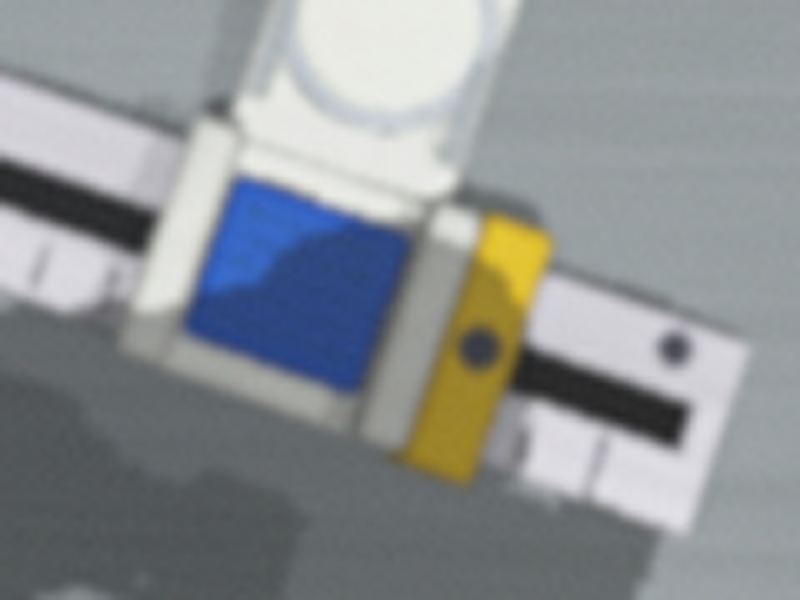

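The crop shows no gap between the slider wall and the yellow stop along (445,340). The measured centre distance is about 50 mm, so I'm handing in.

```bash
python3 -c "
from plant import finish_job
print(finish_job())"
```

```text
the job is handed in; nothing more can be done
None
```

The job is handed in: the slider rests flush against the yellow stop on the rail (pad centre about 50.7 mm from the stop, 50 mm meaning contact), the finger is lifted clear so the brake can hold it, and the rack, cup and jar look unmoved; no verdict was returned.

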